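# Start a formed tray off its mould with a release wedge

### The job

Take the orange release wedge, lay it flat on the bench with its thin end towards the overhanging front lip of the white formed tray, and push it squarely under the middle of that lip until the lip has just lifted off the mould board, about 4 mm up along its whole length; lifted much further the sheet creases. Finish holding the wedge there, still gripped and flat on the bench, so that I can blow air under the tray. Touch the tray with nothing but the wedge, and leave the tape roll, the sanding block and the cup where they are.

Things in the scene. Friction and masses are not known exactly. Their poses are not given: they have to be found in the camera images.
- mould: fixed brown mould board 270 x 320 x 12 mm, clamped to the bench. Origin on the bench under the centre of the tray's sheet; x axis level from the tray's front (overhanging) lip to its rear, z up. The board spans x = -70 (its front edge) to 200 mm, y = +-160 mm; hold-downs at the two rear corners are 45 mm high. The wedge goes in along +x, on y = 0.
- tray: loose white waxed plastic tray, upside down over two plugs fixed to the board: 4 mm sheet of 280 (x) x 240 (y) mm, 0.3 to 0.7 kg, two pockets 54 mm high from 95 mm behind the front lip. Origin: centre of the sheet's underside; axes as the mould's. It can slide some 3 mm before the plugs stop it. Lifted at the lip it tips about its rear edge.
- lip_mid (a point): middle of the tray's front lip, on its lower edge, 140 mm from the tray's origin towards -x; 12 mm above the bench while the tray is down. The front 70 mm of the sheet overhang the board's front edge, leaving a 12 mm high free space above the bench.
- lip_left (a point): left end (mould +y) of the front lip's lower edge, 120 mm from lip_mid; 12 mm above the bench while the tray is down, to be about 16 mm above it at the end
- lip_right (a point): right end (mould -y) of the front lip's lower edge, 120 mm from lip_mid; 12 mm above the bench while the tray is down, to be about 16 mm above it at the end
- wedge_grip (a point): grip point in the loose orange wedge (140 long x 36 wide, 0.13 kg): 35 mm from its thick end, on the centre line, 16 mm above its flat underside, half-way up. x axis points to the thin end, z up. The top falls evenly from 40 mm at the thick to 5 mm at the thin end (1 in 4): 12 mm high 28 mm from the thin end, 16 mm high 44 mm from it. It starts flat on the bench.
- wedge_tip (a point): middle of the lower edge of the wedge's thin end, 105 mm along the wedge's x from wedge_grip, at the level of its underside
- tape: bystander: yellow tape roll lying flat, 96 mm across, 30 mm high, origin at the centre of its underside
- sander: bystander: cork sanding block 105 x 60 x 35 mm, origin at the centre of its underside
- cup: bystander: blue cup 80 mm across the rim, 95 mm high, origin at the centre of its underside
Not all that is in view belongs to the job. There is more than one size of the part that bears wedge_grip; the job needs the smaller.

How it is judged:
On the way:
1. the wedge lies flat on the bench, square to the lip, its thin end under the middle of the overhang, while the tray still lies down on the board (x of wedge_tip in the frame of mould above -0.13 m and y of wedge_tip in the frame of mould between -0.04 and 0.04 m and angle between the x axis of wedge_grip and the x axis of mould, either way round below 0.22 rad and height (world z) of wedge_tip below 0.006 m and angle between wedge_grip's own z axis and vertical below 0.06 rad and height (world z) of each of lip_left, lip_right below 0.0135 m), for 0.1 s.
At the end, for the whole second after the job is handed in: the gripped wedge lies flat on the bench, thin end 10 mm or more under the lip, within 40 mm of its middle and 0.22 rad of square; it alone carries the lip, both ends of which stand 14 to 19 mm above the bench (2 to 7 mm lifted); all still, the robot not touching the tray (x of wedge_tip in the frame of mould above -0.13 m and y of wedge_tip in the frame of mould between -0.04 and 0.04 m and angle between the x axis of wedge_grip and the x axis of mould, either way round below 0.22 rad and height (world z) of wedge_tip below 0.006 m and angle between wedge_grip's own z axis and vertical below 0.06 rad and height (world z) of lip_left between 0.014 and 0.019 m and height (world z) of lip_right between 0.014 and 0.019 m and contact force between wedge and tray above 0.4 N and contact force between the fingers and wedge above 2 N and contact force between each of the fingers, the arm and tray below 0.2 N and linear speed of each of tray, wedge below 0.01 m/s); the arm keeps its last pose, push and grip.
It fails at once if the lip is lifted more than 12 mm (the sheet creases) (height (world z) of any of lip_left, lip_right above 0.024 m).
It fails at once if the robot itself touches the tray (contact force between any of the fingers, the arm and tray above 1 N).
It fails at once if the tape roll, sanding block or cup is moved by more than 15 mm (distance of any of tape, sander, cup from where it was at the start of the episode above 0.015 m).
It also fails if it takes over 35 s, if anything falls off the work surface, if the arm or the gripper's body presses on something with over 40 N, if the wrist force passes 120 N, or if a joint passes its speed limit or range.

### The arm

A 7-joint arm with a two-finger parallel gripper is mounted at the origin on the work surface. World frame = base frame: x ahead of the robot, y to its left, z up, the work surface at z = 0. Lengths are in m, angles in rad, forces in N, time in s.
With the tool pointing down it reaches from about 0.4 to 0.85 m from the base axis. Payload 4.5 kg.
Tool frame: the origin (TCP) lies midway between the tips of the shut fingers; the grasp point (between the pads) lies 19 mm behind it; z points along the fingers, y is the line along which they close (so a half turn about z gives the same grasp; the last joint's range is limited). The gripper opens to 85 mm and grips with 20 to 120 N. Pads are 22 mm wide; open, the fingers measure 114 mm over their backs; the gripper's body (76 mm by 85 mm) begins 54 mm behind the grasp point. The pads swing forward as they close: fully open they stand 13 mm farther back than shut.
Start: joints at [-1.222, 0.689, -0.195, 1.565, 0.157, 0.902, -0.215], TCP at [0.193, 0.594, 0.195] pointing down, gripper open.
Joint ranges: [-3.01, 3.01], [-0.46, 2.08], [-1.47, 1.51], [0.13, 2.56], [-1, 4.14], [0.04, 2.09], [-2.66, 2.66]. Speed limits (rad/s): [2.57, 2.57, 3.14, 3.14, 3.14, 3.14, 3.14].

### API

Orientations are given as a unit quaternion [w, x, y, z].
In Python, from station import manip, viewer gives the robot as it stands.
- The arm moves only by the tool jog_arm, never from a script. Its argument "deltas" is a list of rows, each an object of numbers: "tx", "ty", "tz": the shift along the tool's x, y, z each as a share of 0.2 m, from -1 to 1; "wx", "wy", "wz": the turn, a rotation vector about the tool's x, y, z each as a share of 360 degrees, from -1 to 1; "gripper": the opening, from 0 (shut) to 1 (fully open). A call has 1 to 12 rows; each row is the pose to reach, as a shift and turn from the pose commanded when the call began, along the tool's axes at that moment, turning the shorter way round; what a row does not reach only later rows make up. A row lasts 1/12 s, in which the tool goes at most 41.7 mm and 7.16 degrees, less where a joint would pass 70% of its speed; a pose out of reach is approached as far as the arm can. A call with a number of a shift or a turn outside -1 to 1 is refused whole. A call with a gripper value outside its range is refused whole. The fingers move at their own pace and stop on an object; "squeeze" is the grip in N (left out, the last holds). Time passes only in rows, so rows that repeat a pose let the fingers close. It gives the time, the measured TCP pose, the force, the opening and the grip force at its end, in the units of the state.
- manip.get_state(): the state, without advancing time (a new reading comes with each control period).
- viewer.camera(name): name is "scene" or "top" or "wrist"; returns the picture (420x560x3 uint8, red, green, blue); there is no depth.
- viewer.get_calibration(name): a dict with "fovy" (degrees; the focal length in pixels is half the picture's height over the tangent of half this angle, whatever the lens; pixels are square), "cx", "cy" (the principal point, pixels), "xyz" and "orientation" of the camera in the world; the wrist camera has in their place "hand_eye" (4x4, takes a point from camera to tool coordinates, whose origin is the TCP and whose axes are the flange's). Camera axes: x right, y up, looking along -z (the intrinsics and any distortion apply to the point x, -y, -z); pixel columns grow to the right and rows downward; lengths in m; the calibration is good to about 2 mm. A picture is of the moment at which its call begins: read the wrist's pose just before it. get_calibration takes no time and is no camera call.
- manip.sign_off(): hands the job in; it is judged then, once.
The state is a dict: "time": time; "joints": joint angles; "qd": joint speeds; "joint_torque": joint torques, N m; "position": TCP position; "ee_rot": TCP orientation; "ft_force": force on the tool from outside, world axes, zero at the start; "moment": the same for the moment, N m; "opening": finger opening in m; "grasp_force": force on a finger pad.
Only numpy, scipy, OpenCV 4.12 (cv2) and the standard library are available. Lean on these libraries where they do the work, as an engineer would, in place of code of your own. Each camera call takes 0.05 s, during which the arm holds its last target. There are 200 camera calls.

## Working session

There is one attempt and no reset: what is moved stays moved. The work goes in short steps, Python scripts to look and compute and a tool call to move; the robot and the scene stay as the last step left them, time stands still between calls to the robot, and variables do not carry over. Pictures are saved under pics/ and viewed, at most 10 in all, crops included, and the job is handed in when it is done.

Besides the shell and the picture viewer there is one more tool, called after "Call:" as name([rows], argument=value, ...), one row to a line, values as JSON. jog_arm: Moves the arm, as the interface text tells. Shift numbers are shares of 0.2 m and turn numbers shares of 360 degrees, none past 1 either way. Its arguments: {"type":"object","properties":{"deltas":{"type":"array","items":{"type":"object","properties":{"tx":{"type":"number"},"ty":{"type":"number"},"tz":{"type":"number"},"wx":{"type":"number"},"wy":{"type":"number"},"wz":{"type":"number"},"gripper":{"type":"number"}}}},"squeeze":{"type":"number"}},"required":["deltas"]}

```bash
mkdir -p pics; ls
python3 - <<'E'
from station import manip, viewer
import cv2
print(manip.get_state())
for n in("scene","top","wrist"):
    print(n,viewer.get_calibration(n))
for n in("scene","top"):
    cv2.imwrite(f"pics/{n}0.png",viewer.camera(n)[:,:,::-1])
E
```

```text
pics
{'time': 0.0, 'joints': array([-1.2221787 ,  0.69000872, -0.19450485,  1.56636307,  0.15729042,
        0.90249902, -0.21510186]), 'qd': array([ 0.00106552, -0.00056089, -0.00025267,  0.00245288, -0.00135695,
       -0.00086054,  0.00055956]), 'joint_torque': array([-2.58575792e-04, -5.39624691e+01, -1.26667924e+00, -1.58546591e+01,
        9.09402792e-03,  9.47093591e-03, -1.37002405e-05]), 'position': array([0.1933567 , 0.59356964, 0.19386338]), 'ee_rot': array([-8.14959657e-05,  1.56724011e-01,  9.87641986e-01, -9.40363633e-04]), 'ft_force': array([ 1.19588113,  0.80826634, -0.35198333]), 'moment': array([-0.05230136,  0.0176598 ,  0.07744686]), 'grasp_force': 0.0, 'opening': 0.08557223639446267}
scene {'fovy': 43.42806512129175, 'cx': 274.6937260984419, 'cy': 212.23692079949384, 'xyz': array([0.94050201, 0.32743532, 0.92117287]), 'orientation': array([0.32263158, 0.10684221, 0.29775591, 0.89209586])}
top {'fovy': 49.7248668810876, 'cx': 279.33865856075556, 'cy': 211.79670292146503, 'xyz': array([ 0.42402135, -0.149634  ,  1.19335484]), 'orientation': array([-0.70058525, -0.03242373,  0.04004495,  0.71170599])}
wrist {'fovy': 59.3411750293843, 'cx': 275.1869791694639, 'cy': 209.86956522801393, 'hand_eye': array([[-1.66692387e-04,  9.63697219e-01,  2.66997457e-01,
         6.81132379e-02],
       [ 9.99999723e-01, -3.29749284e-05,  7.43341116e-04,
        -5.82385357e-04],
       [ 7.25159989e-04,  2.66997507e-01, -9.63696947e-01,
        -1.78909095e-01],
       [ 0.00000000e+00,  0.00000000e+00,  0.00000000e+00,
         1.00000000e+00]])}
```

View pics/scene0.png

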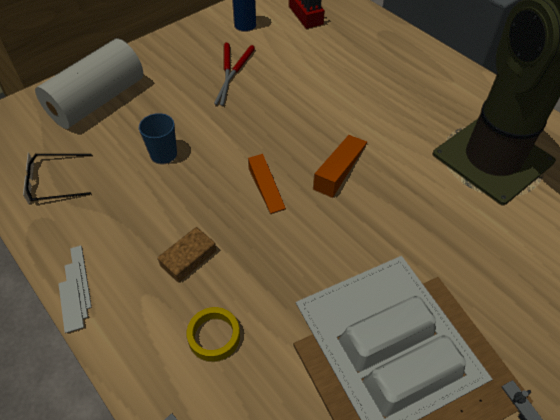

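View pics/top0.png

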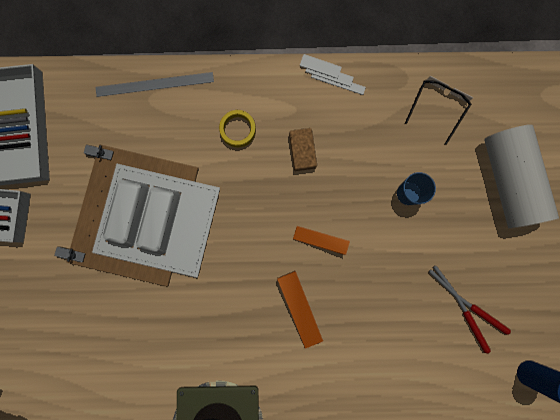

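The scene view shows the two wedges at (267,184) (small) and (340,165) (large), with the tray at (390,340). In the top view the small wedge is at (321,241), and the tray lip runs from (219,187) to (199,277). Next I'll make a zoomed crop and run a numeric measurement.

```bash
cat > h.py <<'E'
import numpy as np, cv2
from scipy.spatial.transform import Rotation as R
from station import manip, viewer
def quat(q): return R.from_quat([q[1],q[2],q[3],q[0]]).as_matrix()
def cam(n,st=None):
    c=viewer.get_calibration(n); f=210/np.tan(np.radians(c["fovy"]/2))
    if n=="wrist":
        T=np.array(c["hand_eye"]); Rt=quat(st["ee_rot"])
        return f,c["cx"],c["cy"],Rt@T[:3,:3],Rt@T[:3,3]+st["position"]
    return f,c["cx"],c["cy"],quat(c["orientation"]),np.array(c["xyz"])
def ray(C,uv,z):
    f,cx,cy,M,p=C; d=M@np.array([(uv[0]-cx)/f,-(uv[1]-cy)/f,-1]); return p+d*(z-p[2])/d[2]
def proj(C,X):
    f,cx,cy,M,p=C; v=M.T@(np.asarray(X)-p); return np.round([cx-f*v[0]/v[2],cy+f*v[1]/v[2]],1)
E
python3 - <<'E'
from h import *
s=cv2.imread("pics/scene0.png");t=cv2.imread("pics/top0.png")
a=cv2.resize(t[215:260,280:365],None,fx=4.5,fy=4.5,interpolation=cv2.INTER_CUBIC)
b=cv2.resize(s[145:225,235:300],None,fx=5,fy=5,interpolation=cv2.INTER_CUBIC)
c=np.zeros((400,800,3),np.uint8);c[:a.shape[0],:a.shape[1]]=a;c[:b.shape[0],450:450+b.shape[1]]=b
cv2.imwrite("pics/crop1.png",c)
T=cam("top");S=cam("scene")
print(proj(T,[0,0,0]),proj(S,[0,0,0]),proj(T,[.193,.594,.195]),T[0])
for n,im,C in(("top",t,T),("scene",s,S)):
    hsv=cv2.cvtColor(im,cv2.COLOR_BGR2HSV)
    m=cv2.inRange(hsv,(5,170,90),(14,255,255))
    k,_,st,ce=cv2.connectedComponentsWithStats(m)
    for i in range(1,k):
        if st[i,4]>300:
            pts=cv2.findNonZero((_==i).astype(np.uint8)); 
            print(n,"orange",st[i,4],ce[i],cv2.boxPoints(cv2.minAreaRect(pts)).round(1).tolist())
    w=cv2.inRange(hsv,(0,0,120),(180,35,255)); 
    cs,_=cv2.findContours(cv2.morphologyEx(w,cv2.MORPH_CLOSE,np.ones((9,9))),0,1)
    for q in cs:
        if cv2.contourArea(q)>5000:
            ap=cv2.approxPolyDP(q,6,True)[:,0]; print(n,"white",cv2.contourArea(q))
            for u in ap: print(u,ray(C,u,.016 ).round(3))
print(T[3].round(3))
E
```

```text
[218.  428.6] [492.4 157.4] [-74.3 373.7] 453.1840834599894
top orange 761 [321.08541393 239.91195795] [[292.3999938964844, 238.3000030517578], [296.6000061035156, 224.6999969482422], [349.5, 241.10000610351562], [345.20001220703125, 254.6999969482422]]
top orange 1479 [299.72616633 309.24070318] [[276.6000061035156, 278.0], [294.8999938964844, 270.70001220703125], [322.8999938964844, 340.70001220703125], [304.6000061035156, 348.0]]
top white 9674.5
[116 164] [0.678 0.264 0.016]
[ 92 251] [0.451 0.321 0.016]
[197 276] [0.382 0.051 0.016]
[219 188] [ 0.61  -0.006  0.016]
scene orange 1046 [340.36520076 158.06787763] [[314.3999938964844, 172.6999969482422], [350.0, 128.1999969482422], [366.6000061035156, 141.5], [331.0, 186.0]]
scene orange 946 [266.20718816 182.8372093 ] [[247.39999389648438, 157.60000610351562], [262.6000061035156, 151.60000610351562], [285.0, 207.60000610351562], [269.8999938964844, 213.6999969482422]]
scene white 18403.5
[401 256] [0.382 0.052 0.016]
[296 302] [ 0.613 -0.006  0.016]
[360 419] [0.673 0.224 0.016]
[423 419] [0.592 0.291 0.016]
[490 379] [0.452 0.321 0.016]
[[-0.016  0.995 -0.102]
 [-1.    -0.015  0.012]
 [ 0.01   0.102  0.995]]
```

View pics/crop1.png

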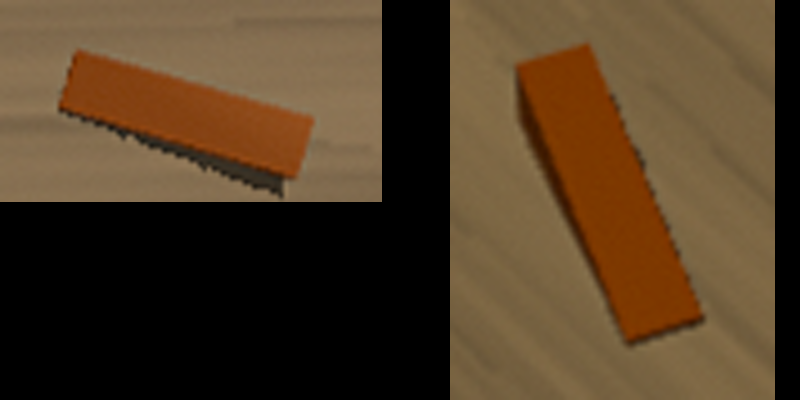

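The crop shows that the small wedge's thin end points left in the top view (293,239)/(297,226), already towards the tray. Its thick end is at (350,241)/(346,255).

```bash
cat >> h.py <<'E'
def deltas(P,yawx,P0,q0):
    "tool pointing down at P, tool x at yawx (deg)"
    M=quat(q0); a=np.radians(yawx); x=np.array([np.cos(a),np.sin(a),0]); z=np.array([0,0,-1.])
    N=np.c_[x,np.cross(z,x),z]
    return ((M.T@(np.array(P)-P0))/.2).round(3),(R.from_matrix(M.T@N).as_rotvec()/(2*np.pi)).round(4)
E
python3 - <<'E'
from h import *
for n,th,tk in(("top",[(293.3,239),(297.1,226.1)],[(349.6,241.4),(346.2,255)]),("scene",[(270.6,214),(285.6,208.8)],[(248.4,158),(262.6,154)])):
    C=cam(n); a=[ray(C,u,.005) for u in th]; b=[ray(C,u,.04) for u in tk]
    A=np.mean(a,0)[:2];B=np.mean(b,0)[:2];d=A-B;L=np.linalg.norm(d)
    print(n,A.round(4),B.round(4),"len",L.round(4),"yaw",np.degrees(np.arctan2(d[1],d[0])).round(2),"grip",(B+d/L*.035).round(4),"w",np.linalg.norm(a[0]-a[1]).round(3),np.linalg.norm(b[0]-b[1]).round(3))
s=manip.get_state();P0=s["position"];q=s["ee_rot"]
print(quat(q).round(3))
for P in([.35,.5,.22],[.45,.45,.22],[.45,.4,.22]): print(P,deltas(P,75,P0,q))
# bystanders
T=cam("top");print(ray(T,(303,150),.035),ray(T,(415,190),.09),ray(T,(300,309),.03))
E
```

```text
top [ 0.4908 -0.2042] [ 0.447  -0.3358] len 0.1387 yaw 71.57 grip [ 0.458  -0.3026] w 0.035 0.036
scene [ 0.4949 -0.1991] [ 0.4502 -0.3326] len 0.1407 yaw 71.49 grip [ 0.4613 -0.2994] w 0.036 0.034
[[-0.951  0.31  -0.   ]
 [ 0.31   0.951 -0.002]
 [-0.    -0.002 -1.   ]]
[0.35, 0.5, 0.22] (array([-0.89 , -0.203, -0.13 ]), array([-2.000e-04,  2.000e-04,  2.416e-01]))
[0.45, 0.45, 0.22] (array([-1.442, -0.286, -0.13 ]), array([-2.000e-04,  2.000e-04,  2.416e-01]))
[0.45, 0.4, 0.22] (array([-1.52 , -0.524, -0.129]), array([-2.000e-04,  2.000e-04,  2.416e-01]))
[ 0.70414516 -0.22743744  0.035     ] [ 0.58641181 -0.49803903  0.09      ] [ 0.29601448 -0.21134135  0.03      ]
```

Call:
jog_arm([
  {"tx": -0.95, "ty": -0.5, "tz": -0.15, "wz": 0.2, "gripper": 1},
  {"tx": -0.95, "ty": -0.5, "tz": -0.15, "wz": 0.2},
  {"tx": -0.95, "ty": -0.5, "tz": -0.15, "wz": 0.2},
  {"tx": -0.95, "ty": -0.5, "tz": -0.15, "wz": 0.2},
  {"tx": -0.95, "ty": -0.5, "tz": -0.15, "wz": 0.2},
  {"tx": -0.95, "ty": -0.5, "tz": -0.15, "wz": 0.2},
  {"tx": -0.95, "ty": -0.5, "tz": -0.15, "wz": 0.2},
  {"tx": -0.95, "ty": -0.5, "tz": -0.15, "wz": 0.2},
  {"tx": -0.95, "ty": -0.5, "tz": -0.15, "wz": 0.2},
  {"tx": -0.95, "ty": -0.5, "tz": -0.15, "wz": 0.2},
  {"tx": -0.95, "ty": -0.5, "tz": -0.15, "wz": 0.2},
  {"tx": -0.95, "ty": -0.5, "tz": -0.15, "wz": 0.2},
])

```text
validation failed for argument at $.de...
```

Run:
```python
from h import *
s=manip.get_state();P0=s["position"];q=s["ee_rot"]
print(P0,s["time"],s["joints"].round(2));print(quat(q).round(3))
for P in([.46,.3,.22],[.46,-.301,.15]): print(P,deltas(P,71.5,P0,q))
```

```text
[0.19338547 0.59363929 0.19394992] 0.1 [-1.22  0.69 -0.19  1.57  0.16  0.9  -0.22]
[[-0.951  0.31  -0.   ]
 [ 0.31   0.951 -0.002]
 [-0.    -0.002 -1.   ]]
[0.46, 0.3, 0.22] (array([-1.722, -0.984, -0.128]), array([-2.000e-04,  2.000e-04,  2.513e-01]))
[0.46, -0.301, 0.15] (array([-2.652, -3.84 ,  0.227]), array([-2.000e-04,  2.000e-04,  2.513e-01]))
```

Call:
jog_arm([
  {"tx": -0.95, "ty": -0.5, "tz": -0.15, "wx": 0, "wy": 0, "wz": 0.2, "gripper": 1},
  {"tx": -0.95, "ty": -0.5, "tz": -0.15, "wx": 0, "wy": 0, "wz": 0.2, "gripper": 1},
  {"tx": -0.95, "ty": -0.5, "tz": -0.15, "wx": 0, "wy": 0, "wz": 0.2, "gripper": 1},
  {"tx": -0.95, "ty": -0.5, "tz": -0.15, "wx": 0, "wy": 0, "wz": 0.2, "gripper": 1},
  {"tx": -0.95, "ty": -0.5, "tz": -0.15, "wx": 0, "wy": 0, "wz": 0.2, "gripper": 1},
  {"tx": -0.95, "ty": -0.5, "tz": -0.15, "wx": 0, "wy": 0, "wz": 0.2, "gripper": 1},
  {"tx": -0.95, "ty": -0.5, "tz": -0.15, "wx": 0, "wy": 0, "wz": 0.2, "gripper": 1},
  {"tx": -0.95, "ty": -0.5, "tz": -0.15, "wx": 0, "wy": 0, "wz": 0.2, "gripper": 1},
  {"tx": -0.95, "ty": -0.5, "tz": -0.15, "wx": 0, "wy": 0, "wz": 0.2, "gripper": 1},
  {"tx": -0.95, "ty": -0.5, "tz": -0.15, "wx": 0, "wy": 0, "wz": 0.2, "gripper": 1},
  {"tx": -0.95, "ty": -0.5, "tz": -0.15, "wx": 0, "wy": 0, "wz": 0.2, "gripper": 1},
])

```text
time: 1.02
position: [0.3429, 0.4402, 0.2244]
ee_rot: [0.0, 0.708, 0.706, -0.0]
ft_force: [-0.1, 0.5, -0.1]
opening: 0.0857
grasp_force: 0.0
```

Call:
jog_arm([
  {"tx": -1, "ty": 0.6, "tz": 0, "wx": 0, "wy": 0, "wz": 0, "gripper": 1},
  {"tx": -1, "ty": 0.6, "tz": 0, "wx": 0, "wy": 0, "wz": 0, "gripper": 1},
  {"tx": -1, "ty": 0.6, "tz": 0, "wx": 0, "wy": 0, "wz": 0, "gripper": 1},
  {"tx": -1, "ty": 0.6, "tz": 0, "wx": 0, "wy": 0, "wz": 0, "gripper": 1},
  {"tx": -1, "ty": 0.6, "tz": 0, "wx": 0, "wy": 0, "wz": 0, "gripper": 1},
  {"tx": -1, "ty": 0.6, "tz": 0, "wx": 0, "wy": 0, "wz": 0, "gripper": 1},
])

```text
time: 1.52
position: [0.4653, 0.235, 0.2248]
ee_rot: [0.001, 0.708, 0.706, -0.001]
ft_force: [0.3, 0.5, -0.1]
opening: 0.0858
grasp_force: 0.0
```

Call:
jog_arm([
  {"tx": -1, "ty": 0, "tz": 0, "wx": 0, "wy": 0, "wz": 0, "gripper": 1},
  {"tx": -1, "ty": 0, "tz": 0, "wx": 0, "wy": 0, "wz": 0, "gripper": 1},
  {"tx": -1, "ty": 0, "tz": 0, "wx": 0, "wy": 0, "wz": 0, "gripper": 1},
  {"tx": -1, "ty": 0, "tz": 0, "wx": 0, "wy": 0, "wz": 0, "gripper": 1},
  {"tx": -1, "ty": 0, "tz": 0, "wx": 0, "wy": 0, "wz": 0, "gripper": 1},
])

```text
time: 1.93
position: [0.4622, 0.0368, 0.2246]
ee_rot: [0.0, 0.707, 0.707, -0.001]
ft_force: [0.9, -0.6, 0.3]
opening: 0.085
grasp_force: 0.0
```

Call:
jog_arm([
  {"tx": -1, "ty": 0, "tz": 0, "wx": 0, "wy": 0, "wz": 0, "gripper": 1},
  {"tx": -1, "ty": 0, "tz": 0, "wx": 0, "wy": 0, "wz": 0, "gripper": 1},
  {"tx": -1, "ty": 0, "tz": 0, "wx": 0, "wy": 0, "wz": 0, "gripper": 1},
  {"tx": -1, "ty": 0, "tz": 0, "wx": 0, "wy": 0, "wz": 0, "gripper": 1},
  {"tx": -1, "ty": 0, "tz": 0, "wx": 0, "wy": 0, "wz": 0, "gripper": 1},
])

```text
time: 2.35
position: [0.4621, -0.1633, 0.2247]
ee_rot: [0.0, 0.707, 0.707, -0.0]
ft_force: [1.2, -0.4, 0.3]
opening: 0.0853
grasp_force: 0.0
```

Call:
jog_arm([
  {"tx": -0.7, "ty": 0, "tz": 0, "wx": 0, "wy": 0, "wz": 0.051, "gripper": 1},
  {"tx": -0.7, "ty": 0, "tz": 0, "wx": 0, "wy": 0, "wz": 0.051, "gripper": 1},
  {"tx": -0.7, "ty": 0, "tz": 0, "wx": 0, "wy": 0, "wz": 0.051, "gripper": 1},
  {"tx": -0.7, "ty": 0, "tz": 0, "wx": 0, "wy": 0, "wz": 0.051, "gripper": 1},
  {"tx": -0.7, "ty": 0, "tz": 0, "wx": 0, "wy": 0, "wz": 0.051, "gripper": 1},
  {"tx": -0.7, "ty": 0, "tz": 0, "wx": 0, "wy": 0, "wz": 0.051, "gripper": 1},
])

```text
time: 2.85
position: [0.4622, -0.3001, 0.2242]
ee_rot: [-0.001, 0.811, 0.585, -0.0]
ft_force: [0.5, 0.9, -1.5]
opening: 0.0853
grasp_force: 0.0
```

Run:
```python
from h import *
s=manip.get_state();P0=s["position"];q=s["ee_rot"]
im=viewer.camera("wrist")[:,:,::-1].copy();cv2.imwrite("pics/w1.png",im)
C=cam("wrist",s)
print(P0,s["joints"].round(2),s["time"]);print(quat(q).round(3))
print(deltas([.46,-.301,.0],71.5,P0,q))
a=np.radians(71.5);g=np.array([.4597,-.301]);d=np.array([np.cos(a),np.sin(a)]);n=np.array([-d[1],d[0]])
for L,h in((.105,.005),(-.035,.04)):
  for w in(-.018,.018): print(proj(C,[*(g+d*L+n*w),h]))
```

```text
[ 0.46219156 -0.30011206  0.22418498] [ 0.38  0.56  0.19  1.77 -0.14  0.83  0.31] 2.85
[[ 0.315  0.949 -0.001]
 [ 0.949 -0.315  0.001]
 [ 0.    -0.001 -1.   ]]
(array([-0.008, -0.008,  1.121]), array([-0.0002, -0.0001,  0.0004]))
[292.1  70.2]
[256.6  70.1]
[291.5 212.4]
[256.4 212.3]
```

View pics/w1.png

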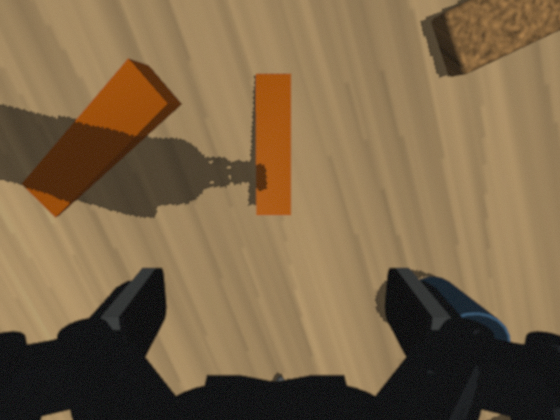

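The wrist view shows the small wedge upright at columns 256–291 and rows 73–214, within 3 px of the prediction. It lies between the open fingers, which are clear of everything, so I'll descend.

Call:
jog_arm([
  {"tx": -0.015, "ty": -0.01, "tz": 0.2, "wx": 0, "wy": 0, "wz": 0, "gripper": 1},
  {"tx": -0.015, "ty": -0.01, "tz": 0.4, "wx": 0, "wy": 0, "wz": 0, "gripper": 1},
  {"tx": -0.015, "ty": -0.01, "tz": 0.6, "wx": 0, "wy": 0, "wz": 0, "gripper": 1},
  {"tx": -0.015, "ty": -0.01, "tz": 0.8, "wx": 0, "wy": 0, "wz": 0, "gripper": 1},
  {"tx": -0.015, "ty": -0.01, "tz": 0.8, "wx": 0, "wy": 0, "wz": 0, "gripper": 1},
])

```text
time: 3.32
position: [0.4556, -0.2957, 0.0577]
ee_rot: [-0.008, 0.81, 0.587, -0.002]
ft_force: [-1.0, 1.0, -0.5]
opening: 0.0851
grasp_force: 0.0
```

Call:
jog_arm([
  {"tx": 0, "ty": 0, "tz": 0.1, "wx": 0, "wy": 0, "wz": 0, "gripper": 1},
  {"tx": 0, "ty": 0, "tz": 0.2, "wx": 0, "wy": 0, "wz": 0, "gripper": 1},
  {"tx": 0, "ty": 0, "tz": 0.26, "wx": 0, "wy": 0, "wz": 0, "gripper": 1},
  {"tx": 0, "ty": 0, "tz": 0.3, "wx": 0, "wy": 0, "wz": 0, "gripper": 1},
  {"tx": 0, "ty": 0, "tz": 0.3, "wx": 0, "wy": 0, "wz": 0, "gripper": 1},
  {"tx": 0, "ty": 0, "tz": 0.3, "wx": 0, "wy": 0, "wz": 0, "gripper": 1},
])

```text
time: 3.82
position: [0.4606, -0.3018, 0.0057]
ee_rot: [0.0, 0.811, 0.585, 0.0]
ft_force: [1.1, -0.9, -0.6]
opening: 0.0854
grasp_force: 0.0
```

Call:
jog_arm([
  {"tx": 0, "ty": 0, "tz": 0, "wx": 0, "wy": 0, "wz": 0, "gripper": 0.3},
  {"tx": 0, "ty": 0, "tz": 0, "wx": 0, "wy": 0, "wz": 0, "gripper": 0.3},
  {"tx": 0, "ty": 0, "tz": 0, "wx": 0, "wy": 0, "wz": 0, "gripper": 0.2},
  {"tx": 0, "ty": 0, "tz": 0, "wx": 0, "wy": 0, "wz": 0, "gripper": 0.1},
  {"tx": 0, "ty": 0, "tz": 0, "wx": 0, "wy": 0, "wz": 0, "gripper": 0},
  {"tx": 0, "ty": 0, "tz": 0, "wx": 0, "wy": 0, "wz": 0, "gripper": 0},
  {"tx": 0, "ty": 0, "tz": 0, "wx": 0, "wy": 0, "wz": 0, "gripper": 0},
  {"tx": 0, "ty": 0, "tz": 0, "wx": 0, "wy": 0, "wz": 0, "gripper": 0},
], squeeze=40)

```text
time: 4.48
position: [0.4599, -0.3018, 0.0046]
ee_rot: [-0.0, 0.811, 0.585, 0.0]
ft_force: [-1.0, 0.3, -0.3]
opening: -0.0002
grasp_force: 0.0
```

The fingers shut to zero, so the grasp missed. I'll look before doing anything else.

Run:
```python
from h import *
s=manip.get_state()
w=viewer.camera("wrist")[:,:,::-1];t=viewer.camera("top")[:,:,::-1]
a=cv2.resize(t[170:310,230:400],(510,420),interpolation=cv2.INTER_CUBIC)
c=np.hstack([cv2.resize(w,(480,360)),cv2.resize(a,(320,264))[:264] if 0 else cv2.resize(a,(320,360))])
cv2.imwrite("pics/m1.png",c);print(s["position"],s["opening"],s["joints"].round(2))
```

```text
[ 0.45987406 -0.30184651  0.00461749] -0.00017946222955021914 [ 0.45  0.89  0.08  1.93 -0.2   0.33  0.37]
```

View pics/m1.png

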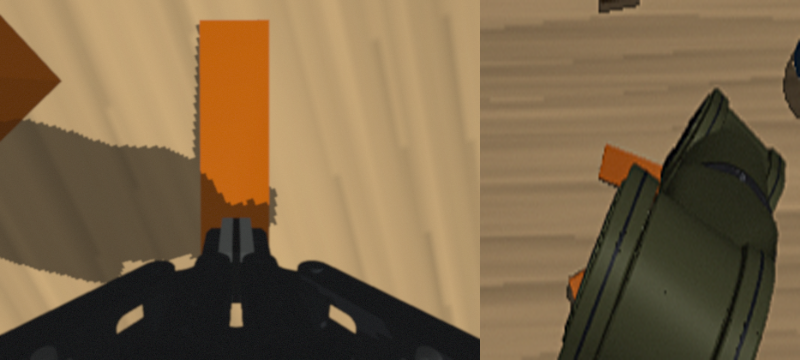

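Run:
```python
from h import *
s=manip.get_state();C=cam("wrist",s)
a=np.radians(71.5);g=np.array([.4597,-.301]);d=np.array([np.cos(a),np.sin(a)]);n=np.array([-d[1],d[0]])
for L,h in((.105,.005),(-.035,.04),(-.035,0)):
  for w in(-.018,.018): print(L,proj(C,[*(g+d*L+n*w),h]))
print("tcp",proj(C,s["position"]),s)
im=viewer.camera("wrist")[:,:,::-1];cv2.imwrite("pics/w2.png",cv2.resize(im[200:340,180:380],(800,560),interpolation=cv2.INTER_CUBIC))
hsv=cv2.cvtColor(np.ascontiguousarray(im),cv2.COLOR_BGR2HSV)
for r in(30,60,100,150,200,230,250,270,285):
    k=np.where(cv2.inRange(hsv[r:r+1],(4,150,50),(15,255,255))[0])[0]; k=k[k>150];print(r,k.min() if len(k) else 0,k.max() if len(k) else 0)
```

```text
0.105 [316.7  16. ]
0.105 [234.5  15.9]
-0.035 [315.  341.9]
-0.035 [234.9 341.7]
-0.035 [307.6 297.5]
-0.035 [242.6 297.4]
tcp [276.  242.3] {'time': 4.5833, 'joints': array([ 0.44825545,  0.89458724,  0.0830813 ,  1.92825804, -0.20323134,
        0.32683881,  0.37204896]), 'qd': array([-4.16259173e-04,  4.83797378e-04, -6.06739124e-04, -1.84756084e-05,
        7.02546871e-04, -2.24211478e-04,  1.10815810e-03]), 'joint_torque': array([ 9.03845339e-04, -5.29777050e+01,  2.80580185e+00, -6.43591315e+00,
        4.23363948e-03,  2.22285802e-03, -9.44524544e-06]), 'position': array([ 0.45986994, -0.30184744,  0.00459205]), 'ee_rot': array([-7.61572781e-05,  8.11030862e-01,  5.85003364e-01,  5.01944178e-06]), 'ft_force': array([ 0.68993453, -0.1686668 ,  0.4393112 ]), 'moment': array([ 0.01104043,  0.0144206 , -0.01726517]), 'grasp_force': 0.0, 'opening': -0.0001639382378453812}
30 232 313
60 232 313
100 232 313
150 233 313
200 233 313
230 234 314
250 234 313
270 234 312
285 235 237
```

View pics/w2.png

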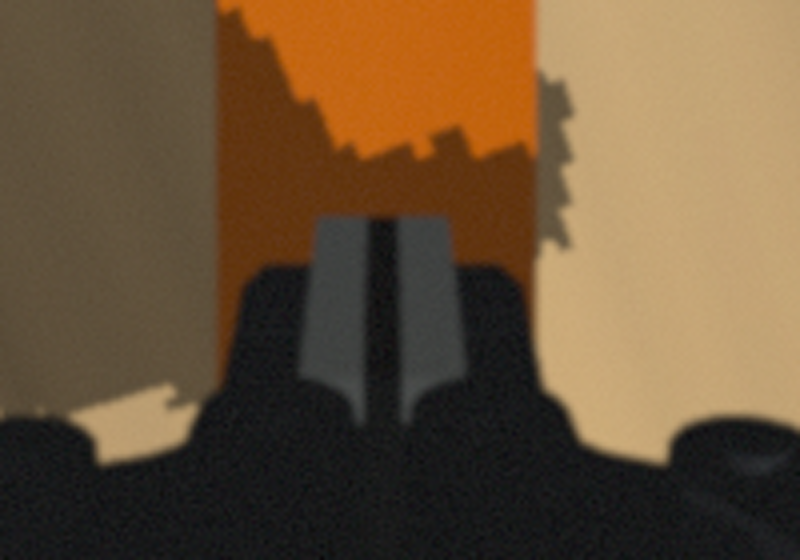

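The shut finger pads sit visibly over the wedge at about (275,254), while the reported TCP projects to (276,242). Pad size and row put the real tips about 40 mm behind the reported TCP, so they closed above the wedge. I'll open and descend carefully, watching the force.

Call:
jog_arm([
  {"tx": 0, "ty": 0, "tz": 0, "wx": 0, "wy": 0, "wz": 0, "gripper": 1},
  {"tx": 0, "ty": 0, "tz": 0, "wx": 0, "wy": 0, "wz": 0, "gripper": 1},
  {"tx": 0, "ty": 0, "tz": 0, "wx": 0, "wy": 0, "wz": 0, "gripper": 1},
  {"tx": 0, "ty": 0, "tz": 0, "wx": 0, "wy": 0, "wz": 0, "gripper": 1},
  {"tx": 0, "ty": 0, "tz": 0, "wx": 0, "wy": 0, "wz": 0, "gripper": 1},
  {"tx": 0, "ty": 0, "tz": 0, "wx": 0, "wy": 0, "wz": 0, "gripper": 1},
])

```text
time: 5.13
position: [0.4599, -0.3019, 0.0047]
ee_rot: [-0.0, 0.811, 0.585, 0.0]
ft_force: [-0.0, 0.8, 0.7]
opening: 0.0722
grasp_force: 0.0
```

Call:
jog_arm([
  {"tx": 0, "ty": 0, "tz": 0.03, "wx": 0, "wy": 0, "wz": 0, "gripper": 1},
  {"tx": 0, "ty": 0, "tz": 0.06, "wx": 0, "wy": 0, "wz": 0, "gripper": 1},
  {"tx": 0, "ty": 0, "tz": 0.09, "wx": 0, "wy": 0, "wz": 0, "gripper": 1},
  {"tx": 0, "ty": 0, "tz": 0.12, "wx": 0, "wy": 0, "wz": 0, "gripper": 1},
  {"tx": 0, "ty": 0, "tz": 0.12, "wx": 0, "wy": 0, "wz": 0, "gripper": 1},
  {"tx": 0, "ty": 0, "tz": 0.12, "wx": 0, "wy": 0, "wz": 0, "gripper": 1},
])

```text
time: 5.63
position: [0.4595, -0.3016, -0.02]
ee_rot: [-0.001, 0.811, 0.585, -0.0]
ft_force: [0.6, 1.1, -0.2]
opening: 0.0852
grasp_force: 0.0
```

Run:
```python
from h import *
s=manip.get_state();C=cam("wrist",s);print(s["position"],s["ft_force"],s["opening"])
w=viewer.camera("wrist")[:,:,::-1];cv2.imwrite("pics/w3.png",w)
a=np.radians(71.5);g=np.array([.4597,-.301]);d=np.array([np.cos(a),np.sin(a)])
for L in(.06,.03,0,-.02):
    print(L,proj(C,[*(g+d*L),.0]))
```

```text
[ 0.45946964 -0.30159489 -0.0200144 ] [ 0.64045669  1.05140138 -0.20640881] 0.08524297136493315
0.06 [276.4 123.5]
0.03 [276.2 193.1]
0 [276.1 256.2]
-0.02 [276.  295.1]
```

View pics/w3.png

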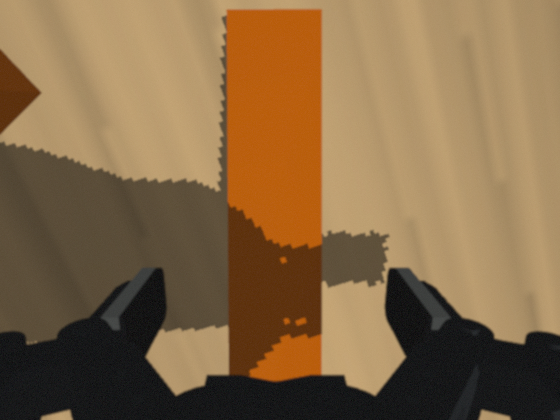

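There was no contact at reported z = −0.02, which confirms the offset. The pads straddle the wedge at columns 163 and 388, with the wedge at 228–321. I'll go 16 mm lower and close.

Call:
jog_arm([
  {"tx": 0, "ty": 0, "tz": 0.03, "wx": 0, "wy": 0, "wz": 0, "gripper": 1},
  {"tx": 0, "ty": 0, "tz": 0.06, "wx": 0, "wy": 0, "wz": 0, "gripper": 1},
  {"tx": 0, "ty": 0, "tz": 0.08, "wx": 0, "wy": 0, "wz": 0, "gripper": 1},
  {"tx": 0, "ty": 0, "tz": 0.08, "wx": 0, "wy": 0, "wz": 0, "gripper": 1},
  {"tx": 0, "ty": 0, "tz": 0.08, "wx": 0, "wy": 0, "wz": 0, "gripper": 1},
])

```text
time: 6.1
position: [0.4596, -0.3017, -0.0357]
ee_rot: [-0.0, 0.811, 0.585, -0.0]
ft_force: [-0.3, -0.7, -1.2]
opening: 0.0855
grasp_force: 0.0
```

Call:
jog_arm([
  {"tx": 0, "ty": 0, "tz": 0, "wx": 0, "wy": 0, "wz": 0, "gripper": 0.4},
  {"tx": 0, "ty": 0, "tz": 0, "wx": 0, "wy": 0, "wz": 0, "gripper": 0.3},
  {"tx": 0, "ty": 0, "tz": 0, "wx": 0, "wy": 0, "wz": 0, "gripper": 0.3},
  {"tx": 0, "ty": 0, "tz": 0, "wx": 0, "wy": 0, "wz": 0, "gripper": 0.2},
  {"tx": 0, "ty": 0, "tz": 0, "wx": 0, "wy": 0, "wz": 0, "gripper": 0.2},
  {"tx": 0, "ty": 0, "tz": 0, "wx": 0, "wy": 0, "wz": 0, "gripper": 0.2},
  {"tx": 0, "ty": 0, "tz": 0, "wx": 0, "wy": 0, "wz": 0, "gripper": 0.2},
], squeeze=40)

```text
time: 6.68
position: [0.4602, -0.3021, -0.035]
ee_rot: [0.0, 0.811, 0.585, 0.0]
ft_force: [-0.1, 0.5, 4.0]
opening: 0.0353
grasp_force: 41.5
```

Gripped: opening 35 mm, 41 N. Now I'll compute the wedge's offset in the tool and the approach move.

Run:
```python
from h import *
s=manip.get_state();C=cam("wrist",s);P=s["position"];q=s["ee_rot"];M=quat(q)
w=viewer.camera("wrist")[:,:,::-1].copy();hsv=cv2.cvtColor(w,cv2.COLOR_BGR2HSV)
m=cv2.inRange(hsv,(4,150,50),(15,255,255));
for r in (1,5,15,30,100,180): k=np.where(m[r,150:400])[0]+150; print(r,k.min() if len(k) else 0,k.max() if len(k) else 0)
col=np.where(m[:,275])[0];print("rows",col.min())
C3=list(C);C3[3]=M  # w3 pose: reported pos then
p3=np.array([.45947,-.30159,-.02001]);T=np.array(viewer.get_calibration("wrist")["hand_eye"])
C3=(C[0],C[1],C[2],M@T[:3,:3],M@T[:3,3]+p3)
tip=ray(C3,(274.5,9.5),.005);print("tip w3",tip, "now",ray(C,(274.5,col.min()-.5),.005))
print("tip in tool (wrt tcp)",(M.T@(tip-p3)).round(4))
a=np.radians(75.9);xm=np.array([np.cos(a),np.sin(a)]);lip=np.array([.497,.023])
yawt=np.degrees(np.arctan2(M[1,0],M[0,0]));print("tool yaw",yawt,M[2].round(4))
L=(M.T@(tip-p3))[0]
for dx in(-.12,-.012,0): 
    g=lip+xm*(dx-L); print(dx,g.round(4),deltas([*g,P[2]],75.9,P,q))
```

```text
1 221 326
5 220 326
15 220 326
30 220 326
100 220 326
180 221 326
rows 0
tip w3 [ 0.49123336 -0.20396958  0.005     ] now [ 0.49188557 -0.20486228  0.005     ]
tip in tool (wrt tcp) [ 0.1027 -0.0006 -0.025 ]
tool yaw 71.6076403688414 [-1.e-04  7.e-04 -1.e+00]
-0.12 [ 0.4428 -0.1929] (array([ 0.49 , -0.255, -0.   ]), array([ 0.0001,  0.    , -0.0119]))
-0.012 [ 0.4691 -0.0882] (array([ 1.029, -0.295, -0.   ]), array([ 0.0001,  0.    , -0.0119]))
0 [ 0.472  -0.0766] (array([ 1.089, -0.3  , -0.   ]), array([ 0.0001,  0.    , -0.0119]))
```

Call:
jog_arm([
  {"tx": 0.08, "ty": -0.03, "tz": 0, "wx": 0, "wy": 0, "wz": -0.002, "gripper": 0.2},
  {"tx": 0.17, "ty": -0.06, "tz": 0, "wx": 0, "wy": 0, "wz": -0.004, "gripper": 0.2},
  {"tx": 0.26, "ty": -0.09, "tz": 0, "wx": 0, "wy": 0, "wz": -0.006, "gripper": 0.2},
  {"tx": 0.35, "ty": -0.12, "tz": 0, "wx": 0, "wy": 0, "wz": -0.008, "gripper": 0.2},
  {"tx": 0.44, "ty": -0.15, "tz": 0, "wx": 0, "wy": 0, "wz": -0.01, "gripper": 0.2},
  {"tx": 0.53, "ty": -0.18, "tz": 0, "wx": 0, "wy": 0, "wz": -0.012, "gripper": 0.2},
  {"tx": 0.62, "ty": -0.21, "tz": 0, "wx": 0, "wy": 0, "wz": -0.012, "gripper": 0.2},
  {"tx": 0.71, "ty": -0.24, "tz": 0, "wx": 0, "wy": 0, "wz": -0.012, "gripper": 0.2},
  {"tx": 0.8, "ty": -0.27, "tz": 0, "wx": 0, "wy": 0, "wz": -0.012, "gripper": 0.2},
  {"tx": 0.88, "ty": -0.29, "tz": 0, "wx": 0, "wy": 0, "wz": -0.012, "gripper": 0.2},
  {"tx": 0.93, "ty": -0.29, "tz": 0, "wx": 0, "wy": 0, "wz": -0.012, "gripper": 0.2},
  {"tx": 0.93, "ty": -0.29, "tz": 0, "wx": 0, "wy": 0, "wz": -0.012, "gripper": 0.2},
])

```text
time: 7.73
position: [0.4639, -0.1046, -0.035]
ee_rot: [-0.001, 0.787, 0.616, 0.0]
ft_force: [0.5, 4.0, 6.1]
opening: 0.0355
grasp_force: 41.9
```

Run:
```python
from h import *
s=manip.get_state();P=s["position"];q=s["ee_rot"];M=quat(q);C=cam("wrist",s)
w=viewer.camera("wrist")[:,:,::-1];S=viewer.camera("scene")[:,:,::-1]
c=np.zeros((420,800,3),np.uint8);c[:,:480]=cv2.resize(w,(480,420)) if 0 else cv2.copyMakeBorder(cv2.resize(w,(480,360)),0,60,0,0,0)
c[:360,480:]=cv2.resize(S[190:350,270:412],(320,360),interpolation=cv2.INTER_CUBIC)
cv2.imwrite("pics/m2.png",c);cv2.imwrite("pics/w4raw.png",w)
a=np.radians(75.9);xm=np.array([np.cos(a),np.sin(a),0]);ym=np.array([-xm[1],xm[0],0]);lip=np.array([.497,.023,0])
tip=P+M[:,0]*.1027;d=tip-lip;print(P,s["ft_force"],s["grasp_force"],"tip rel lip",d@xm,d@ym,"yaw",np.degrees(np.arctan2(M[1,0],M[0,0])),M[2])
for t in(-.05,0,.05):print("lip px",proj(C,lip+ym*t+[0,0,.016]))
```

```text
[ 0.46389075 -0.1045545  -0.03504823] [0.48665423 4.01074951 6.05967875] 41.86636447906494 tip rel lip -0.029078203222087783 0.0014022314747085115 yaw 76.10345965770516 [ 1.46362542e-03 -3.98627731e-04 -9.99998849e-01]
lip px [ 455.7 -125.4]
lip px [ 281.7 -125.9]
lip px [ 107.9 -126.4]
```

View pics/m2.png

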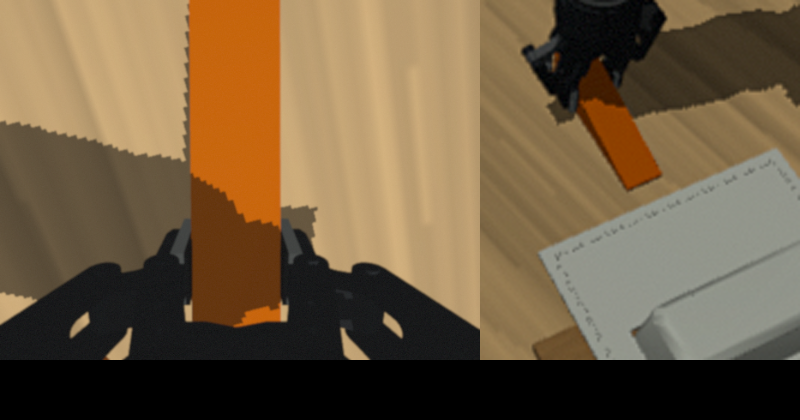

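The wrist view shows the wedge straight between the pads. The scene crop shows its tip at (645,183), just short of the lip and near its middle. I'll check it against the lip in the scene camera while moving to about 18 mm under.

Run:
```python
from h import *
C=cam("scene");p=np.mean([ray(C,(335.7,274.4),.0),ray(C,(350.3,267.8),.0)],0)
a=np.radians(75.9);xm=np.array([np.cos(a),np.sin(a),0]);ym=np.array([-xm[1],xm[0],0]);d=p-[.4975,.023,0];print(p,d@xm,d@ym)
```

```text
[ 0.48867085 -0.00287204  0.        ] -0.02724348158459445 0.0022603308021707435
```

Call:
jog_arm([
  {"tx": 0.05, "ty": 0, "tz": 0, "wx": 0, "wy": 0, "wz": 0, "gripper": 0.2},
  {"tx": 0.1, "ty": 0, "tz": 0, "wx": 0, "wy": 0, "wz": 0, "gripper": 0.2},
  {"tx": 0.15, "ty": 0, "tz": 0, "wx": 0, "wy": 0, "wz": 0, "gripper": 0.2},
  {"tx": 0.2, "ty": 0, "tz": 0, "wx": 0, "wy": 0, "wz": 0, "gripper": 0.2},
  {"tx": 0.23, "ty": 0, "tz": 0, "wx": 0, "wy": 0, "wz": 0, "gripper": 0.2},
  {"tx": 0.23, "ty": 0, "tz": 0, "wx": 0, "wy": 0, "wz": 0, "gripper": 0.2},
  {"tx": 0.23, "ty": 0, "tz": 0, "wx": 0, "wy": 0, "wz": 0, "gripper": 0.2},
  {"tx": 0.23, "ty": 0, "tz": 0, "wx": 0, "wy": 0, "wz": 0, "gripper": 0.2},
])

```text
time: 8.5
position: [0.4754, -0.0611, -0.0351]
ee_rot: [-0.0, 0.788, 0.616, 0.001]
ft_force: [0.5, 1.2, 6.7]
opening: 0.0351
grasp_force: 41.9
```

```bash
cat > chk.py <<'E'
import sys
from h import *
s=manip.get_state();P=s["position"];M=quat(s["ee_rot"]);C=cam("wrist",s)
w=viewer.camera("wrist")[:,:,::-1].copy();cv2.imwrite(f"pics/{sys.argv[1]}.png",w)
a=np.radians(75.9);xm=np.array([np.cos(a),np.sin(a),0]);ym=np.array([-xm[1],xm[0],0]);lip=np.array([.4972,.023,0])
tip=P+M[:,0]*.1027;d=tip-lip;print(P,s["ft_force"],s["grasp_force"],"tip rel lip",d@xm,d@ym,"yaw",np.degrees(np.arctan2(M[1,0],M[0,0])),M[2],s["time"])
hsv=cv2.cvtColor(w,cv2.COLOR_BGR2HSV);wt=cv2.inRange(hsv,(0,0,110),(180,50,255))
for c in(100,150,200,275,350,400,450):
    k=np.where(wt[:200,c])[0]
    if len(k):
        r=k.max()+.5; p=ray(C,(c,r),.012+.004*(float(sys.argv[2]))); e=M.T@(p-P); print(c,r,"lip in tool x,y",e[:2].round(4),"tip under lip",(.1027-e[0]).round(4))
E
python3 chk.py w5 0
```

```text
[ 0.47537173 -0.0611191  -0.0350522 ] [0.51488944 1.20252182 6.65603646] 41.91178321838379 tip rel lip 0.01579739014107982 0.0008218116631534718 yaw 75.98026087487226 [ 1.02517891e-03  6.22582326e-04 -9.99999281e-01] 8.5
100 54.5 lip in tool x,y [ 0.0842 -0.0587] tip under lip 0.0185
150 54.5 lip in tool x,y [ 0.0842 -0.042 ] tip under lip 0.0185
200 54.5 lip in tool x,y [ 0.0842 -0.0254] tip under lip 0.0185
275 54.5 lip in tool x,y [ 0.0842 -0.0005] tip under lip 0.0185
350 54.5 lip in tool x,y [0.0842 0.0245] tip under lip 0.0185
400 54.5 lip in tool x,y [0.0841 0.0411] tip under lip 0.0186
450 54.5 lip in tool x,y [0.0841 0.0577] tip under lip 0.0186
```

Tip is about 17 mm under the lip, square, with the tray still down. I'll push slowly in two steps.

Call:
jog_arm([
  {"tx": 0.02, "ty": 0, "tz": 0, "wx": 0, "wy": 0, "wz": 0, "gripper": 0.2},
  {"tx": 0.04, "ty": 0, "tz": 0, "wx": 0, "wy": 0, "wz": 0, "gripper": 0.2},
  {"tx": 0.05, "ty": 0, "tz": 0, "wx": 0, "wy": 0, "wz": 0, "gripper": 0.2},
  {"tx": 0.06, "ty": 0, "tz": 0, "wx": 0, "wy": 0, "wz": 0, "gripper": 0.2},
  {"tx": 0.07, "ty": 0, "tz": 0, "wx": 0, "wy": 0, "wz": 0, "gripper": 0.2},
  {"tx": 0.08, "ty": 0, "tz": 0, "wx": 0, "wy": 0, "wz": 0, "gripper": 0.2},
  {"tx": 0.09, "ty": 0, "tz": 0, "wx": 0, "wy": 0, "wz": 0, "gripper": 0.2},
  {"tx": 0.1, "ty": 0, "tz": 0, "wx": 0, "wy": 0, "wz": 0, "gripper": 0.2},
  {"tx": 0.11, "ty": 0, "tz": 0, "wx": 0, "wy": 0, "wz": 0, "gripper": 0.2},
  {"tx": 0.11, "ty": 0, "tz": 0, "wx": 0, "wy": 0, "wz": 0, "gripper": 0.2},
  {"tx": 0.11, "ty": 0, "tz": 0, "wx": 0, "wy": 0, "wz": 0, "gripper": 0.2},
  {"tx": 0.11, "ty": 0, "tz": 0, "wx": 0, "wy": 0, "wz": 0, "gripper": 0.2},
])

```text
time: 9.55
position: [0.4796, -0.044, -0.035]
ee_rot: [0.001, 0.79, 0.614, -0.001]
ft_force: [-1.3, -6.8, 5.4]
opening: 0.0355
grasp_force: 41.9
```

```bash
python3 chk.py w6 0.8
```

```text
[ 0.47958162 -0.04400576 -0.03504691] [-1.29773789 -6.83810553  5.41961653] 41.87321126461029 tip rel lip 0.03341960578476414 0.000431714921226508 yaw 75.71463639691372 [-3.79656688e-03  7.47573466e-04 -9.99992514e-01] 9.55
100 103.5 lip in tool x,y [ 0.0685 -0.0591] tip under lip 0.0342
150 102.5 lip in tool x,y [ 0.0688 -0.0423] tip under lip 0.0339
200 102.5 lip in tool x,y [ 0.0688 -0.0256] tip under lip 0.0339
275 101.5 lip in tool x,y [ 0.0691 -0.0005] tip under lip 0.0336
350 101.5 lip in tool x,y [0.0691 0.0246] tip under lip 0.0336
400 102.5 lip in tool x,y [0.0688 0.0413] tip under lip 0.0339
450 101.5 lip in tool x,y [0.0691 0.058 ] tip under lip 0.0336
```

Call:
jog_arm([
  {"tx": 0.01, "ty": 0, "tz": 0, "wx": 0, "wy": 0, "wz": 0, "gripper": 0.2},
  {"tx": 0.02, "ty": 0, "tz": 0, "wx": 0, "wy": 0, "wz": 0, "gripper": 0.2},
  {"tx": 0.03, "ty": 0, "tz": 0, "wx": 0, "wy": 0, "wz": 0, "gripper": 0.2},
  {"tx": 0.04, "ty": 0, "tz": 0, "wx": 0, "wy": 0, "wz": 0, "gripper": 0.2},
  {"tx": 0.05, "ty": 0, "tz": 0, "wx": 0, "wy": 0, "wz": 0, "gripper": 0.2},
  {"tx": 0.05, "ty": 0, "tz": 0, "wx": 0, "wy": 0, "wz": 0, "gripper": 0.2},
  {"tx": 0.05, "ty": 0, "tz": 0, "wx": 0, "wy": 0, "wz": 0, "gripper": 0.2},
  {"tx": 0.05, "ty": 0, "tz": 0, "wx": 0, "wy": 0, "wz": 0, "gripper": 0.2},
])

```text
time: 10.27
position: [0.482, -0.0343, -0.0351]
ee_rot: [0.001, 0.79, 0.614, -0.001]
ft_force: [-1.7, -7.2, 6.2]
opening: 0.0355
grasp_force: 41.9
```

```bash
python3 chk.py w7 1
```

```text
[ 0.48201963 -0.03431927 -0.03505201] [-1.67931043 -7.17144339  6.21239266] 41.874935030937195 tip rel lip 0.04340819862071915 0.0004297970892421805 yaw 75.7162372392379 [-3.82533830e-03  7.53009509e-04 -9.99992400e-01] 10.2667
100 134.5 lip in tool x,y [ 0.0583 -0.06  ] tip under lip 0.0444
150 134.5 lip in tool x,y [ 0.0583 -0.043 ] tip under lip 0.0444
200 134.5 lip in tool x,y [ 0.0583 -0.026 ] tip under lip 0.0444
275 133.5 lip in tool x,y [ 0.0587 -0.0005] tip under lip 0.044
350 133.5 lip in tool x,y [0.0587 0.025 ] tip under lip 0.044
400 133.5 lip in tool x,y [0.0587 0.042 ] tip under lip 0.044
450 133.5 lip in tool x,y [0.0587 0.059 ] tip under lip 0.044
```

Call:
jog_arm([
  {"tx": 0.01, "ty": 0, "tz": 0, "wx": 0, "wy": 0, "wz": 0, "gripper": 0.2},
  {"tx": 0.01, "ty": 0, "tz": 0, "wx": 0, "wy": 0, "wz": 0, "gripper": 0.2},
  {"tx": 0.01, "ty": 0, "tz": 0, "wx": 0, "wy": 0, "wz": 0, "gripper": 0.2},
  {"tx": 0.01, "ty": 0, "tz": 0, "wx": 0, "wy": 0, "wz": 0, "gripper": 0.2},
  {"tx": 0.01, "ty": 0, "tz": 0, "wx": 0, "wy": 0, "wz": 0, "gripper": 0.2},
  {"tx": 0.01, "ty": 0, "tz": 0, "wx": 0, "wy": 0, "wz": 0, "gripper": 0.2},
])

```text
time: 10.82
position: [0.4825, -0.0325, -0.035]
ee_rot: [0.001, 0.79, 0.614, -0.001]
ft_force: [-1.9, -7.5, 5.5]
opening: 0.0356
grasp_force: 41.9
```

```bash
python3 chk.py w8 1
python3 - <<'E'
from h import *
S=viewer.camera("scene")[:,:,::-1];a=cv2.imread("pics/scene0.png")
f=lambda i,s:cv2.resize(i,s,interpolation=cv2.INTER_CUBIC)
w=cv2.imread("pics/w8.png")
c=np.zeros((560,800,3),np.uint8);c[:280,:400]=f(a[220:325,275:425],(400,280));c[280:,:400]=f(S[220:325,275:425],(400,280));c[:300,400:]=f(w,(400,300))
cv2.imwrite("pics/fin.png",c)
E
```

```text
[ 0.48248889 -0.03250288 -0.03502588] [-1.9493878  -7.46067481  5.50482627] 41.852824687957764 tip rel lip 0.04528409520460724 0.0003975671735903033 yaw 75.70529489579016 [-3.87929563e-03  7.81576966e-04 -9.99992170e-01] 10.8167
100 140.5 lip in tool x,y [ 0.0563 -0.0603] tip under lip 0.0464
150 140.5 lip in tool x,y [ 0.0563 -0.0432] tip under lip 0.0464
200 140.5 lip in tool x,y [ 0.0563 -0.0261] tip under lip 0.0464
275 139.5 lip in tool x,y [ 0.0567 -0.0005] tip under lip 0.046
350 139.5 lip in tool x,y [0.0567 0.0251] tip under lip 0.046
400 139.5 lip in tool x,y [0.0567 0.0422] tip under lip 0.046
450 139.5 lip in tool x,y [0.0567 0.0593] tip under lip 0.046
```

View pics/fin.png

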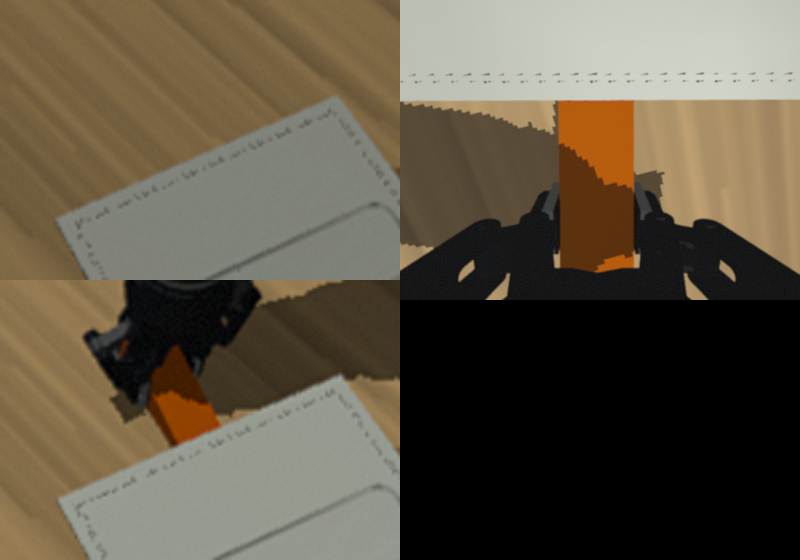

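The wedge is square under the middle of the lip, about 46 mm in (lip ≈ 16.5 mm), and the fingers are well clear of the tray. Handing in.

```bash
python3 -c "
from station import manip
print(manip.sign_off())"
```

```text
the job is handed in; nothing more can be done
None
```

I handed the job in with the small orange wedge gripped, square under the middle of the lip and about 46 mm in, so the lip should stand about 16.5 mm above the bench (about 4.5 mm lifted); I worked that height out from the wedge's slope rather than measuring it, and the hand-in returned no verdict.

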